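Set up the bench shaker and start it

ROBOT

A 6-joint arm with a two-finger parallel gripper is mounted at the origin on the work surface. World frame = base frame: x ahead of the robot, y to its left, z up, the work surface at z = 0. Lengths are in m, angles in rad, forces in N, time in s.
With the tool pointing down it reaches from about 0.3 to 0.875 m from the base axis. Payload 6.4 kg.
Tool frame: the origin (TCP) lies midway between the tips of the shut fingers; the grasp point (between the pads) lies 19 mm behind it; z points along the fingers, y is the line along which they close (so a half turn about z gives the same grasp; the last joint's range is limited). The gripper opens to 85 mm and grips with 20 to 120 N. Pads are 22 mm wide; open, the fingers measure 114 mm over their backs; the gripper's body (76 mm by 85 mm) begins 54 mm behind the grasp point. The pads swing forward as they close: fully open they stand 13 mm farther back than shut.
Start: joints at [-1.325, 0.181, 1.607, -0, 1.354, -0.206], TCP at [0.251, -0.517, 0.231] pointing down, gripper open.
Joint ranges: [-2.99, 2.99], [-0.89, 2.07], [0.3, 2.58], [-1.14, 4.28], [0, 2.63], [-3.12, 3.12]. Speed limits (rad/s): [2.57, 2.57, 3.01, 3.14, 3.14, 3.14].

INTERFACE

Orientations are given as a unit quaternion [w, x, y, z].
In Python, from bench import sensors, vision, ctrl gives the robot as it stands.
- The arm moves only by the tool carry_out, never from a script. Its argument "deltas" is text: rows parted by semicolons, each of 7 numbers parted by spaces: the shift along the tool's x, y, z in mm, then the turn, a rotation vector about the tool's x, y, z in rad, then the closure, from 0 (fully open) to 1 (shut). In form: tx ty tz ax ay az claw; .... A call has 1 to 12 rows; each row is the pose to reach, as a shift and turn from the pose commanded when the call began, along the tool's axes at that moment; what a row does not reach only later rows make up. A row lasts 1/8 s, in which the tool goes at most 62.5 mm and 10.7 degrees, less where a joint would pass 70% of its speed; a pose out of reach is approached as far as the arm can. A call with a gripper value outside its range is refused whole. The fingers move at their own pace and stop on an object; the grip force is fixed at half the most. Time passes only in rows, so rows that repeat a pose let the fingers close. It gives the time, the measured TCP pose, the force, the opening and the grip force at its end, in the units of the state.
- sensors.get_obs(): the state, without advancing time (a new reading comes with each control period).
- vision.camera(name): name is "scene" or "top"; returns the picture (384x512x3 uint8, blue, green, red); there is no depth.
- vision.camera_model(name): a dict with "K" (3x3 intrinsics, pixels), "extrinsics" (4x4, takes a point from world to camera coordinates). Camera axes: x right, y down, z forward; pixel columns grow to the right and rows downward; lengths in m; the calibration is good to about 2 mm. A picture is of the moment at which its call begins. camera_model takes no time and is no camera call.
- ctrl.hand_in(): hands the job in; it is judged then, once.
The state is a dict: "time_s": time; "q": joint angles; "dq": joint speeds; "joint_efforts": joint torques, N m; "eef_pos": TCP position; "eef_rot": TCP orientation; "wrist_force": force on the tool from outside, world axes, zero at the start; "torque": the same for the moment, N m; "opening": opening from 0.0 (shut) to 1.0 (fully open); "grasp_force": force on a finger pad.
Only numpy, scipy, OpenCV 4.12 (cv2) and the standard library are available. Lean on these libraries where they do the work, as an engineer would, in place of code of your own. Each camera call takes 0.05 s, during which the arm holds its last target. There are 200 camera calls.

TASK

Push the splined platform onto the shaker's spindle, rocking it until the teeth mesh and it sits fully home, then lay the blue caddy centred and lengthwise on it and stand every sample jar upright in a caddy cell of its own, loading evenly from the middle outwards so that the light caddy neither slides nor tips. When all is loaded press the orange start pedal down to its stop and let it come up again. Leave the beaker, the brown bottle and the dish where they are.

Things in the scene. Friction and masses are not known exactly. Their poses are not given: they have to be found in the camera images.
- spindle (a point): centre of the round dark steel seat, 68 mm across, on top of the white shaker drive unit (170 x 180 x 45 mm, fixed); the seat face is 55 mm above the bench. The splined spindle stands on it, along z. The platform is home when its hub's lower face rests on this seat: platform_mid is then 28.5 mm above this point; with tooth on tooth it stands 18 mm higher
- spindle_tip (a point): top of the steel spindle, 34 mm above the seat. Spindle: core 26 mm across; six straight teeth 6 mm wide, 42 mm across, 20 mm tall from the seat; above them a plain nose 14 mm tall, 26 tapering to 18 mm. The angle of the teeth differs at each start and is NOT given by this frame; they repeat every 60 degrees. Braked: the spindle does not turn
- platform_mid (a point): middle (on the axis, half-way up) of the loose aluminium platform, 0.42 kg, 57 mm tall, z up: a flat plate 64 mm in its x, 80 mm in its y, 12 mm thick, on top of a round hub 45 mm tall and 58 mm across whose bore is open below. Best gripped across the 64 mm sides of the plate
- platform_bore (a point): centre of the lower face of the platform's hub, 28.5 mm below platform_mid. Six internal teeth 6 mm wide, one along +x and every 60 degrees, from 2 to 24 mm above this face; 30 mm hole between their tips, 46 mm at the roots, about 2 mm clear of the spindle all round. Meshed, the play in angle is about 7 degrees either way
- caddy_mid (a point): middle, half-way up, of the light blue plastic jar caddy, 0.2 kg: 70 mm in x, 274 mm in y, 80 mm tall with its handle; underside 40 mm below this point; floor 4 mm thick, walls 20 mm high. Lying on the platform, y along the platform's y, this point is 68.5 mm above platform_mid. Loaded at one end only, it tips off the platform
- caddy_grip (a point): on the caddy's upright middle handle (50 mm in x, 12 mm in y, pale grip), 15 mm below its top, 25 mm above caddy_mid. Either side of the handle four jar cells lie in a row along y; stand jars at y = -104, -42, +42 and +104 mm; each cell 64 mm in x; end cells 60 mm, middle cells 65 mm in y
- jar0_mid (a point): middle, half-way up, of a closed squat sample jar, clear glass with yellow contents and a blue lid: upright cylinder 52 mm across, 70 mm tall, about 150 g, z up, at the start standing with the others on a thin grey mat. Standing in a cell this point is 1 mm below the height of caddy_mid. Three or four of the jars are present
- jar1_mid (a point): middle, half-way up, of a closed squat sample jar, clear glass with yellow contents and a blue lid: upright cylinder 52 mm across, 70 mm tall, about 150 g, z up, at the start standing with the others on a thin grey mat. Standing in a cell this point is 1 mm below the height of caddy_mid. Three or four of the jars are present
- jar2_mid (a point): middle, half-way up, of a closed squat sample jar, clear glass with yellow contents and a blue lid: upright cylinder 52 mm across, 70 mm tall, about 150 g, z up, at the start standing with the others on a thin grey mat. Standing in a cell this point is 1 mm below the height of caddy_mid. Three or four of the jars are present
- jar3_mid (a point): middle, half-way up, of a closed squat sample jar, clear glass with yellow contents and a blue lid: upright cylinder 52 mm across, 70 mm tall, about 150 g, z up, at the start standing with the others on a thin grey mat. Standing in a cell this point is 1 mm below the height of caddy_mid. Three or four of the jars are present
- pedal (a joint): angle of the start pedal, rad: 0 up at rest, 0.24 down at its stop; a spring pushes it up again. About 9 N straight down on the pad holds it at its stop
- pedal_pad (a point): middle of the press area on top of the orange ribbed start pedal (plate 92 mm in x by 66 mm in y, hinged 75 mm behind this point towards its -x, free end towards +x; on a black base fixed to the bench), about 47 mm above the bench when up, 29 mm at its stop
- beaker: bystander: glass beaker, 90 mm across, 120 mm tall, origin at the centre of its underside; leave alone
- reagent: bystander: brown bottle with black cap, 60 mm across, 100 mm tall, origin at the centre of its underside; leave alone
- dish: bystander: open glass dish with a yellow sample, 90 mm across, 18 mm tall, origin at the centre of its underside; leave alone
Not all that is in view belongs to the job. What is shaped like the part that bears jar3_mid but turquoise is not meant.

How it is judged:
On the way, in this order (a step that is already met when the one before it is completed fails the run):
1. the platform is meshed with the spindle and sits fully home on its seat (z of platform_mid in the frame of spindle between 0.0235 and 0.0335 m and horizontal distance between platform_mid and spindle below 0.006 m and angle between platform_mid's own z axis and vertical below 0.06 rad), for 0.3 s.
2. the empty caddy lies level on the seated platform, centred and lengthwise (all of step 1 and z of caddy_mid in the frame of platform_mid between 0.0615 and 0.0755 m and x of caddy_mid in the frame of platform_mid between -0.02 and 0.02 m and y of caddy_mid in the frame of platform_mid between -0.02 and 0.02 m and angle between the y axis of caddy_mid and the y axis of platform_mid, either way round below 0.26 rad and angle between caddy_mid's own z axis and vertical below 0.08 rad), for 0.3 s.
3. every jar stands upright in the level caddy (all of step 2 and z of jar0_mid in the frame of caddy_mid between -0.009 and 0.007 m and x of jar0_mid in the frame of caddy_mid between -0.025 and 0.025 m and y of jar0_mid in the frame of caddy_mid between -0.12 and 0.12 m and angle between each of jar0_mid, jar1_mid, jar2_mid, jar3_mid's own z axis and vertical below 0.15 rad and z of jar1_mid in the frame of caddy_mid between -0.009 and 0.007 m and x of jar1_mid in the frame of caddy_mid between -0.025 and 0.025 m and y of jar1_mid in the frame of caddy_mid between -0.12 and 0.12 m and z of jar2_mid in the frame of caddy_mid between -0.009 and 0.007 m and x of jar2_mid in the frame of caddy_mid between -0.025 and 0.025 m and y of jar2_mid in the frame of caddy_mid between -0.12 and 0.12 m and z of jar3_mid in the frame of caddy_mid between -0.009 and 0.007 m and x of jar3_mid in the frame of caddy_mid between -0.025 and 0.025 m and y of jar3_mid in the frame of caddy_mid between -0.12 and 0.12 m), for 0.3 s.
4. the loaded shaker's pedal is pressed to its stop (z of jar0_mid in the frame of caddy_mid between -0.009 and 0.007 m and x of jar0_mid in the frame of caddy_mid between -0.025 and 0.025 m and y of jar0_mid in the frame of caddy_mid between -0.12 and 0.12 m and angle between each of jar0_mid, jar1_mid, jar2_mid, jar3_mid's own z axis and vertical below 0.15 rad and z of jar1_mid in the frame of caddy_mid between -0.009 and 0.007 m and x of jar1_mid in the frame of caddy_mid between -0.025 and 0.025 m and y of jar1_mid in the frame of caddy_mid between -0.12 and 0.12 m and z of jar2_mid in the frame of caddy_mid between -0.009 and 0.007 m and x of jar2_mid in the frame of caddy_mid between -0.025 and 0.025 m and y of jar2_mid in the frame of caddy_mid between -0.12 and 0.12 m and z of jar3_mid in the frame of caddy_mid between -0.009 and 0.007 m and x of jar3_mid in the frame of caddy_mid between -0.025 and 0.025 m and y of jar3_mid in the frame of caddy_mid between -0.12 and 0.12 m and value of joint pedal above 0.215 rad), for 0.1 s.
At the end, for the whole second after the job is handed in: Platform home (axis within 6 mm, height 5 mm, tilt 0.06 rad); caddy level on it (0.08 rad), within 20 mm of centre each way and 0.26 rad of lengthwise; every jar present upright on the caddy floor in a cell; pedal up again (under 0.04 rad) (all of step 3 and value of joint pedal below 0.04 rad); the robot touches nothing.
It fails at once if the caddy tips (more than 0.35 rad) (angle between caddy_mid's own z axis and vertical above 0.35 rad).
It fails at once if the beaker is moved more than 30 mm or tipped (distance of beaker from where it was at the start of the episode above 0.03 m or angle between beaker's own z axis and vertical above 0.4 rad).
It fails at once if the reagent is moved more than 30 mm or tipped (distance of reagent from where it was at the start of the episode above 0.03 m or angle between reagent's own z axis and vertical above 0.4 rad).
It fails at once if the dish is moved more than 30 mm or tipped (distance of dish from where it was at the start of the episode above 0.03 m or angle between dish's own z axis and vertical above 0.4 rad).
Of jar0, jar1, jar2, jar3 only 3 to 4 are there at a start; the rules pass over those that are not, and their reading is None.
At some moment in a run one of jar0, jar1, jar2, jar3 may be knocked a few centimetres aside while the robot is not near it.
It also fails if it takes over 210 s, if anything falls off the work surface, if the arm or the gripper's body presses on something with over 40 N, if the wrist force passes 120 N, or if a joint passes its speed limit or range.

## Working session

There is one attempt and no reset: what is moved stays moved. The work goes in short steps, Python scripts to look and compute and a tool call to move; the robot and the scene stay as the last step left them, time stands still between calls to the robot, and variables do not carry over. Pictures are saved under pics/ and viewed, at most 14 in all, crops included, and the job is handed in when it is done.

Besides the shell and the picture viewer there is one more tool, called after "Emit:" as a command line: name --argument value ..., lists and objects as JSON in quotes. carry_out: Moves the arm, as the interface text tells. Its arguments: {"type":"object","properties":{"deltas":{"type":"string"}},"required":["deltas"]}

```bash
ls; mkdir -p pics; cat > h.py <<'E'
import numpy as np, cv2
from bench import sensors, vision, ctrl
def snap(n,f):
    im=vision.camera(n); cv2.imwrite('pics/'+f+'.png',im); return im
def crop(im,f,x0,y0,x1,y1,s):
    cv2.imwrite('pics/'+f+'.png',cv2.resize(im[y0:y1,x0:x1],None,fx=s,fy=s,interpolation=cv2.INTER_CUBIC))
def px2w(n,u,v,z):
    m=vision.camera_model(n);K=np.array(m['K']);E=np.array(m['extrinsics'])
    d=E[:3,:3].T@np.linalg.solve(K,[u,v,1.]);c=-E[:3,:3].T@E[:3,3]
    return c+d*(z-c[2])/d[2]
def w2px(n,p):
    m=vision.camera_model(n);K=np.array(m['K']);E=np.array(m['extrinsics'])
    q=K@(E[:3,:3]@np.array(p)+E[:3,3]);return q[:2]/q[2]
E
python3 - <<'E'
from h import *
a=snap('scene','raw_s');b=snap('top','raw_t')
crop(a,'s0',0,0,512,384,1.56);crop(b,'t0',0,0,512,384,1.56)
for n in('scene','top'):
    m=vision.camera_model(n);E=np.array(m['extrinsics']);print(n,np.array(m['K'])[0],-E[:3,:3].T@E[:3,3],E[:3,:3].round(2).tolist())
print(sensors.get_obs())
E
```

```text
pics
scene [448.96838929   0.         251.57986099] [ 1.56315393 -0.35522308  0.82427752] [[0.29, 0.96, 0.01], [0.56, -0.16, -0.81], [-0.78, 0.24, -0.58]]
top [443.48766319   0.         250.03103086] [ 0.42432816 -0.05382748  1.23612437] [[0.01, -1.0, -0.0], [-0.99, -0.01, -0.12], [0.12, 0.01, -0.99]]
{'time_s': 0.1, 'q': array([-1.32532509e+00,  1.81482877e-01,  1.60789314e+00,  2.03505629e-05,
        1.35380968e+00, -2.06330273e-01]), 'dq': array([ 0.00042925, -0.00221741, -0.0015045 , -0.00129926,  0.0017544 ,
       -0.00102006]), 'joint_efforts': array([ 5.84500176e-04, -4.45877731e+01, -3.52239668e+01, -2.37364693e-04,
        4.10109060e-03,  3.89990078e-05]), 'eef_pos': array([ 0.25092133, -0.51681541,  0.23047236]), 'eef_rot': array([-7.96562645e-04,  9.74592931e-01,  2.23982106e-01, -5.65427147e-06]), 'wrist_force': array([-0.47779675,  0.50205776,  0.57983955]), 'torque': array([-0.05254873,  0.02505022,  0.04412045]), 'grasp_force': 0.0, 'opening': 0.9975459255899007}
```

View pics/s0.png

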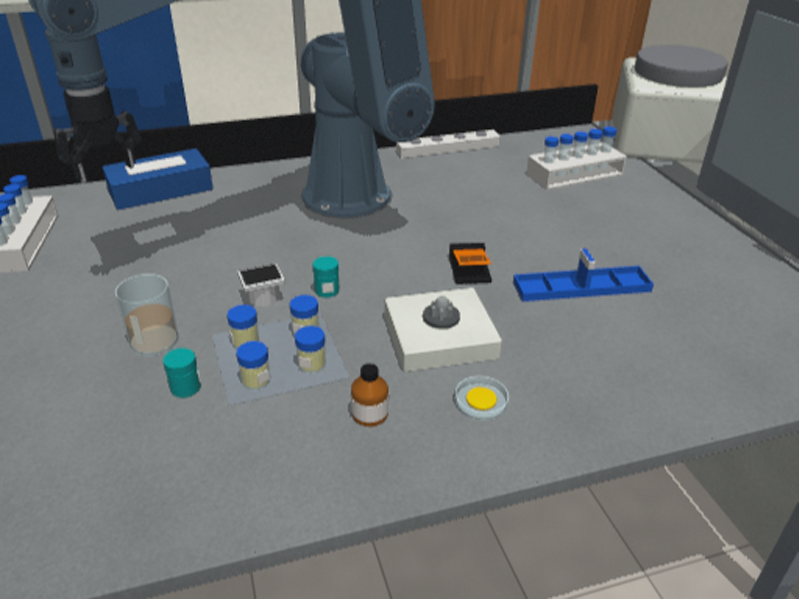

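View pics/t0.png

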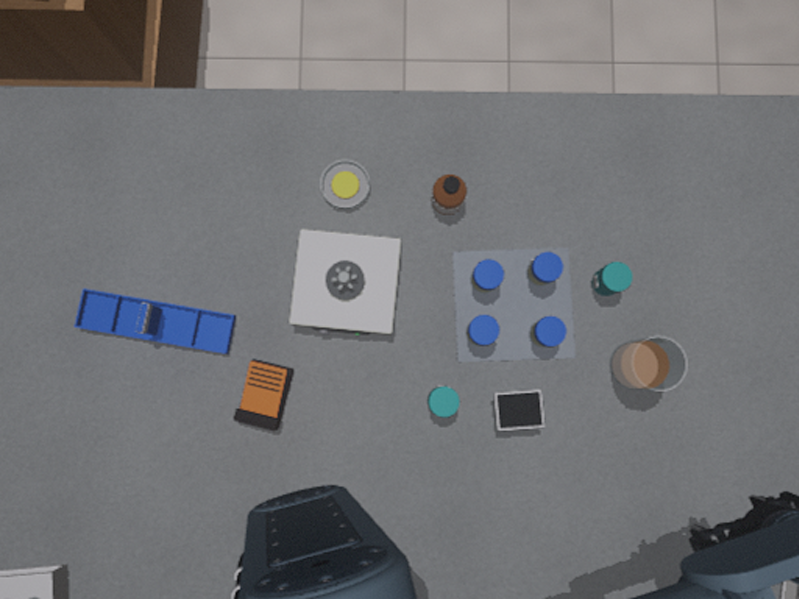

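The scene view shows four blue-lidded jars on the grey mat, two turquoise decoys, the platform with a black top, the shaker, the pedal and the caddy. In the enlarged top view:
- Blue-lidded jars: (488,275), (547,267), (484,331) and (549,331). These fit the description.
- Turquoise jars: (614,278) and (444,402). These are not meant.
- Platform (519,410), spindle (344,279), caddy handle (149,318), pedal (265,390).

Next I'll take enlarged crops.

```bash
python3 - <<'E'
from h import *
b=cv2.imread('pics/raw_t.png')
def c(x,y,w,h):
    return cv2.resize(b[y:y+h,x:x+w],(400,300),interpolation=cv2.INTER_CUBIC)
m=np.vstack([np.hstack([c(200,164,40,30),c(312,247,40,30)]),np.hstack([c(45,174,120,90),c(145,225,60,45)])])
cv2.imwrite('pics/m1.png',m)
crop(b,'m2',285,155,385,235,8)
E
```

```text
(no output)
```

View pics/m1.png

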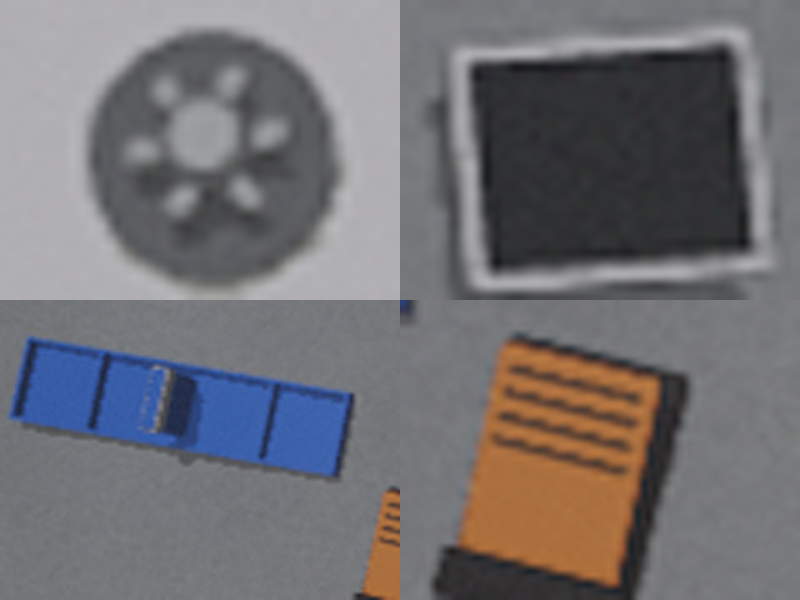

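```bash
python3 - <<'E'
from h import *
b=cv2.imread('pics/raw_t.png')
hsv=cv2.cvtColor(b,cv2.COLOR_BGR2HSV)
def blobs(lo,hi,name,amin=30):
    m=cv2.inRange(hsv,lo,hi);n,l,s,c=cv2.connectedComponentsWithStats(m)
    for i in range(1,n):
        if s[i,4]>amin:
            pts=np.argwhere(l==i)[:,::-1].astype(np.float32)
            print(name,c[i].round(1),s[i,4],cv2.minAreaRect(pts))
blobs((105,150,60),(125,255,255),'blue')
blobs((80,120,60),(100,255,255),'turq')
blobs((8,180,120),(16,255,255),'orange')
E
```

```text
blue [350.4 170.7] 270 ((350.0, 171.0), (18.0, 18.0), 90.0)
blue [312.6 175.5] 265 ((312.5, 175.5), (17.0, 17.0), 90.0)
blue [100.1 205.7] 2114 ((98.69315338134766, 205.39630126953125), (98.97093963623047, 24.822769165039062), 9.926244735717773)
blue [309.7 211.2] 276 ((310.0, 211.0), (18.0, 18.0), 0.0)
blue [352.2 211.9] 282 ((352.0, 212.0), (18.0, 18.0), 90.0)
turq [394.9 176.9] 284 ((395.0, 177.0), (18.0, 18.0), 90.0)
turq [284. 257.] 291 ((284.0, 257.0), (18.0, 18.0), 90.0)
```

The crops show the following:
- **Spindle:** the seat centre is at about (215,158) in the crop, with six tooth tops around (207,140).
- **Platform:** the corners are clear and it is turned about 4°.
- **Caddy and pedal:** corners are readable. The four lids match the blue blobs.

```bash
python3 - <<'E'
from h import *
P=lambda u,v,z:px2w('top',u,v,z)
def C(o,s,p,z):
    return np.array([P(o[0]+x/s-.5,o[1]+y/s-.5,z) for x,y in p])
seat=C((200,164),10,[(215,158)],.055);print('seat',seat)
t=C((200,164),10,[(232,78),(168,90),(143,150),(183,200),(245,192),(270,132)],.075)
c=t[:,:2].mean(0);a=np.degrees(np.arctan2(t[:,1]-c[1],t[:,0]-c[0]));print('teeth c',c,a%60,np.hypot(*(t[:,:2]-c).T))
print('tip',C((200,164),10,[(203,135)],.089))
def rect(n,k,z):
    k=np.array(k);d1=(k[1]-k[0]+k[2]-k[3])/2;d2=(k[3]-k[0]+k[2]-k[1])/2
    print(n,k.mean(0).round(4),np.hypot(*d1[:2]),np.hypot(*d2[:2]),np.degrees(np.arctan2(d1[1],d1[0])),np.degrees(np.arctan2(d2[1],d2[0])))
rect('plat',C((312,247),10,[(50,45),(345,28),(370,265),(75,290)],.057),0)
rect('caddy',C((45,174),3.333,[(28,40),(352,95),(338,177),(12,118)],.024),0)
print('grip',C((45,174),3.333,[(160,100)],.08))
rect('pedal',C((145,225),6.667,[(105,38),(260,80),(220,285),(60,245)],.047),0)
for j in[(350.4,170.7),(312.6,175.5),(309.7,211.2),(352.2,211.9),(394.9,176.9),(284,257)]:print('jar',P(*j,.071).round(4))
print(P(*(np.array([665,364])/1.5625),.12),P(*(np.array([452,186])/1.5625),.1),P(*(np.array([345,184])/1.5625),.01))
E
```

```text
seat [[0.60370372 0.03094873 0.055     ]]
teeth c [0.60538115 0.03178406] [39.45762922 38.49701643 39.59033687 39.70754505 37.25260824 38.37705367] [0.01794772 0.01704408 0.01708708 0.01712749 0.01720154 0.01686728]
tip [[0.60458031 0.03178695 0.089     ]]
plat [ 0.3875 -0.2672  0.057 ] 0.07779143636912189 0.06285476535474666 -85.12388781293271 -174.40464010825207
caddy [0.5303 0.3663 0.024 ] 0.2741559064289079 0.06689639093651273 -99.07038511656597 172.47667350595023
grip [[0.53093147 0.36463442 0.08      ]]
pedal [0.416  0.1666 0.047 ] 0.06534796804989525 0.08307188021481551 -103.5536504923784 170.29437694272187
jar [ 0.6293 -0.314   0.071 ]
jar [ 0.615  -0.2134  0.071 ]
jar [ 0.5197 -0.2056  0.071 ]
jar [ 0.5195 -0.3174  0.071 ]
jar [ 0.6143 -0.4318  0.071 ]
jar [ 0.3993 -0.1387  0.071 ]
[ 0.46530817 -0.48938759  0.12      ] [ 0.75976426 -0.14839255  0.1       ] [0.78737531 0.03873844 0.01      ]
```

```bash
cat >> h.py <<'E'
from scipy.spatial.transform import Rotation as R
def go(*T):
    o=sensors.get_obs();w,x,y,z=o['eef_rot'];r=R.from_quat([x,y,z,w])
    print('t',round(o['time_s'],2),'at',(o['eef_pos']*1000).round(1),'psi',round(np.degrees(np.arctan2(*r.as_matrix()[[1,0],0])),2),'F',o['wrist_force'].round(1),'op',round(o['opening'],3),'grip',round(o['grasp_force'],1))
    for X,Y,Z,psi in T:
        g=R.from_euler('z',psi,degrees=True)*R.from_euler('x',180,degrees=True)
        print((X,Y,Z,psi),(r.inv().apply(np.array([X,Y,Z])-o['eef_pos']*1000)).round(1),(r.inv()*g).as_rotvec().round(4))
E
python3 -c "
from h import *
go((387.5,-267.2,150,95.4))"
```

```text
t 0.1 at [ 250.9 -516.8  230.5] psi 25.89 F [-0.5  0.5  0.6] op 0.998 grip 0.0
(387.5, -267.2, 150, 95.4) [ 231.8 -164.8   80.8] [-1.1000e-03 -1.2000e-03 -1.2132e+00]
```

Emit:
carry_out --deltas "60 -40 0 0 0 -0.18 0; 115 -80 10 0 0 -0.36 0; 175 -120 20 0 0 -0.54 0; 231.8 -164.8 40 0 0 -0.72 0; 231.8 -164.8 60 0 0 -0.9 0; 231.8 -164.8 80.8 0 0 -1.08 0; 231.8 -164.8 80.8 -0.001 -0.001 -1.213 0; 231.8 -164.8 80.8 -0.001 -0.001 -1.213 0; 231.8 -164.8 80.8 -0.001 -0.001 -1.213 0; 231.8 -164.8 80.8 -0.001 -0.001 -1.213 0"

```text
time_s: 1.35
eef_pos: [0.3877, -0.2682, 0.1508]
eef_rot: [0.001, 0.674, 0.739, -0.0]
wrist_force: [-0.2, 0.8, 0.4]
opening: 0.999
grasp_force: 0.0
```

```bash
python3 -c "
from h import *
go((387.5,-267.2,26,95.4))"
```

```text
t 1.35 at [ 387.7 -268.2  150.8] psi 95.28 F [-0.2  0.8  0.4] op 0.999 grip 0.0
(387.5, -267.2, 26, 95.4) [  1.2  -0.2 124.8] [ 0.0006  0.0017 -0.0021]
```

Emit:
carry_out --deltas "1.2 0 50 0 0.001 0 0; 1.2 0 95 0 0.001 0 0; 1.2 0 124 0 0.001 0 0; 1.2 0 124 0 0.001 0 0; 1.2 0 124 0 0.001 0 1; 1.2 0 124 0 0.001 0 1; 1.2 0 124 0 0.001 0 1; 1.2 0 124 0 0.001 0 1; 1.2 0 124 0 0.001 0 1; 1.2 0 124 0 0.001 0 1"

```text
time_s: 2.6
eef_pos: [0.3885, -0.2681, 0.0284]
eef_rot: [0.002, 0.673, 0.74, -0.0]
wrist_force: [-2.3, 0.9, 6.8]
opening: 0.735
grasp_force: 67.5
```

```bash
python3 -c "
from h import *
go((387.5,-267.2,200,95.4))"
```

```text
t 2.6 at [ 388.5 -268.1   28.4] psi 95.38 F [-2.3  0.9  6.8] op 0.735 grip 67.5
(387.5, -267.2, 200, 95.4) [   0.4   -0.6 -171.6] [ 0.0021  0.0032 -0.0004]
```

Emit:
carry_out --deltas "0 0 -30 0 0 0 1; 0 0 -70 0 0 0 1; 0 0 -120 0 0 0 1; 0 0 -172 0 0 0 1; 0 0 -172 0 0 0 1; 0 0 -172 0 0 0 1"

```text
time_s: 3.35
eef_pos: [0.387, -0.2661, 0.1977]
eef_rot: [-0.0, 0.673, 0.74, 0.0]
wrist_force: [-0.7, -0.1, -4.7]
opening: 0.732
grasp_force: 69.7
```

```bash
python3 -c "
from h import *
go((604.6,31.6,170,98.8),(604.6,31.6,200,98.8))"
```

```text
t 3.35 at [ 387.  -266.1  197.7] psi 95.39 F [-0.7 -0.1 -4.7] op 0.732 grip 69.7
(604.6, 31.6, 170, 98.8) [275.9 244.6  27.8] [-0.0003 -0.0005 -0.0596]
(604.6, 31.6, 200, 98.8) [275.9 244.6  -2.2] [-0.0003 -0.0005 -0.0596]
```

Emit:
carry_out --deltas "40 35 0 0 0 -0.02 1; 80 71 0 0 0 -0.04 1; 120 106 0 0 0 -0.06 1; 160 142 0 0 0 -0.06 1; 200 177 0 0 0 -0.06 1; 240 213 0 0 0 -0.06 1; 275.9 244.6 0 0 0 -0.06 1; 275.9 244.6 0 0 0 -0.06 1; 275.9 244.6 15 0 0 -0.06 1; 275.9 244.6 30 0 0 -0.06 1; 275.9 244.6 30 0 0 -0.06 1; 275.9 244.6 30 0 0 -0.06 1"

```text
time_s: 4.85
eef_pos: [0.605, 0.0302, 0.1684]
eef_rot: [0.0, 0.651, 0.759, -0.0]
wrist_force: [0.7, -0.7, -3.4]
opening: 0.736
grasp_force: 69.7
```

```bash
python3 -c "
from h import *
go((604.6,31.6,130,98.8))
a=snap('scene','raw_s2');b=snap('top','raw_t2')
A=cv2.resize(a[130:250,220:340],(400,400),interpolation=2);B=cv2.resize(b[130:230,170:270],(400,400),interpolation=2)
cv2.imwrite('pics/p2.png',np.hstack([A,B]))"
```

```text
t 4.85 at [605.   30.2 168.4] psi 98.77 F [ 0.7 -0.7 -3.4] op 0.736 grip 69.7
(604.6, 31.6, 130, 98.8) [ 1.5 -0.2 38.4] [ 0.      0.0003 -0.0006]
```

View pics/p2.png

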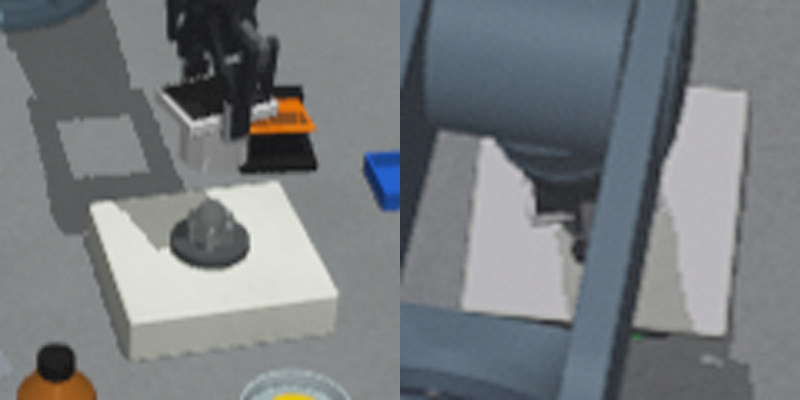

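The scene crop (left) shows the platform held level above the spindle. The hub's lower edge is around (212,165), the spindle nose top at (210,203) and the seat disc at (210,238). The top view is mostly hidden by the arm.

```bash
python3 -c "
from h import *
f=lambda p:((w2px('scene',p)+.5-[220,130])*400/120).round(1)
print('tip',f([.6046,.0316,.089]),'seat',f([.6046,.0316,.055]))
o=sensors.get_obs()['eef_pos'];z=o[2]-.0284
for dx,dy in((0,0),(.005,0),(0,.005)):
  c=np.array([o[0]+dx,o[1]+dy,z]);print('bore',f(c))
  r=R.from_euler('z',8.77,degrees=True)
  for k in((1,1),(1,-1),(-1,-1)):print(k,f(c+r.apply([k[0]*.032,k[1]*.04,.057])),f(c+r.apply([k[0]*.032,k[1]*.04,.045])))
a=cv2.imread('pics/raw_s2.png');crop(a,'p3',260,150,310,188,16)
"
```

```text
tip [208.6 202.8] seat [206.8 235. ]
bore [210.5 152.6]
(1, 1) [277.3 101.3] [276.2 114. ]
(1, -1) [188.8 124.2] [188.2 137.2]
(-1, -1) [151.3  85.7] [151.   98.3]
bore [212.6 155.8]
(1, 1) [279.7 104.4] [278.6 117.2]
(1, -1) [191.  127.6] [190.4 140.5]
(-1, -1) [153.3  88.7] [152.9 101.4]
bore [216.2 151.6]
(1, 1) [283.2 100.3] [282.  113.1]
(1, -1) [194.9 123.3] [194.2 136.2]
(-1, -1) [157.2  84.8] [156.8  97.4]
```

View pics/p3.png

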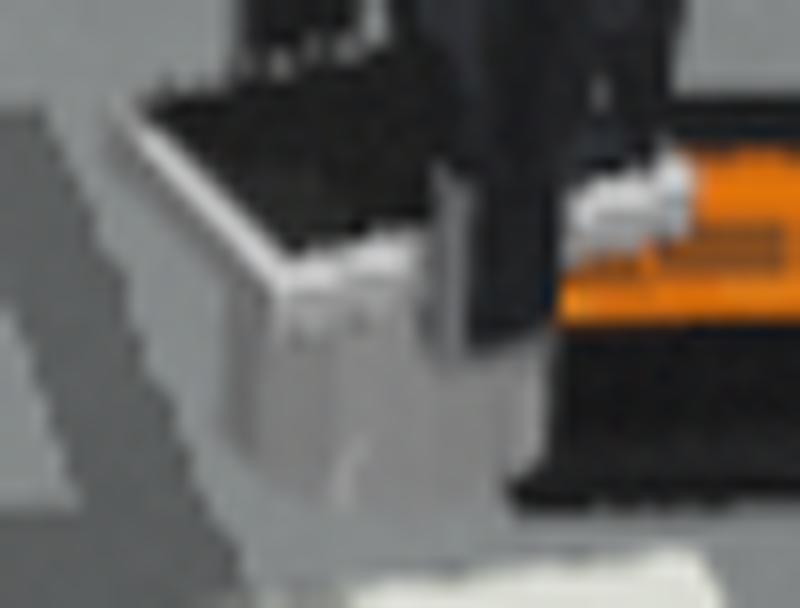

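In the crop the plate's front corner is at (283,285), its right corner at (690,165), and the hub runs from x=235 to 548. The bore sits about 1.5 mm further along +y than the TCP, so the present TCP is close to right. I'll descend and feel for contact.

Emit:
carry_out --deltas "0 0 15 0 0 0 1; 0 0 30 0 0 0 1; 0 0 45 0 0 0 1; 0 0 56 0 0 0 1; 0 0 56 0 0 0 1; 0 0 56 0 0 0 1"

```text
time_s: 5.7
eef_pos: [0.6056, 0.0308, 0.1128]
eef_rot: [0.0, 0.651, 0.759, 0.0]
wrist_force: [0.1, 0.6, -4.5]
opening: 0.736
grasp_force: 69.8
```

```bash
python3 -c "
from h import *
go((604.8,30.3,85,98.8))"
```

```text
t 5.7 at [605.6  30.8 112.8] psi 98.83 F [ 0.1  0.6 -4.5] op 0.736 grip 69.8
(604.8, 30.3, 85, 98.8) [-0.4 -0.9 27.8] [0.0009 0.0005 0.0005]
```

Emit:
carry_out --deltas "-0.4 -0.7 5 0 0 0 1; -0.4 -0.7 9 0 0 0 1; -0.4 -0.7 12 0 0 0 1; -0.4 -0.7 14 0 0 0 1; -0.4 -0.7 16 0 0 0 1; -0.4 -0.7 16 0 0 0 1"

```text
time_s: 6.45
eef_pos: [0.6046, 0.0304, 0.0963]
eef_rot: [0.0, 0.651, 0.759, 0.0]
wrist_force: [1.8, 0.3, -5.0]
opening: 0.74
grasp_force: 69.9
```

Already 5 mm below tooth-on-tooth height with no added force, so the teeth are meshing. I'll keep going down.

Emit:
carry_out --deltas "0 0 3 0 0 0 1; 0 0 6 0 0 0 1; 0 0 9 0 0 0 1; 0 0 11 0 0 0 1; 0 0 13 0 0 0 1; 0 0 13 0 0 0 1"

```text
time_s: 7.2
eef_pos: [0.6046, 0.0304, 0.0835]
eef_rot: [0.0, 0.651, 0.759, 0.0]
wrist_force: [0.1, 1.4, -3.5]
opening: 0.732
grasp_force: 69.9
```

Emit:
carry_out --deltas "0 0 1 0 0 0 1; 0 0 2 0 0 0 1; 0 0 3 0 0 0 1; 0 0 3 0 0 0 1"

```text
time_s: 7.7
eef_pos: [0.6047, 0.0304, 0.0834]
eef_rot: [0.0, 0.65, 0.76, -0.0]
wrist_force: [-10.4, 2.0, 18.2]
opening: 0.738
grasp_force: 72.3
```

Seated: 83.4 mm, as predicted, with the push now carried by the seat. Releasing and backing off.

Emit:
carry_out --deltas "0 0 0 0 0 0 1; 0 0 0 0 0 0 0; 0 0 0 0 0 0 0; 0 0 0 0 0 0 0; 0 0 0 0 0 0 0; 0 0 -20 0 0 0 0; 0 0 -60 0 0 0 0; 0 0 -110 0 0 0 0; 0 0 -150 0 0 0 0; 0 0 -150 0 0 0 0"

```text
time_s: 8.95
eef_pos: [0.6072, 0.0301, 0.2368]
eef_rot: [0.004, 0.651, 0.759, 0.003]
wrist_force: [-0.2, 0.1, -1.7]
opening: 0.997
grasp_force: 0.0
```

```bash
python3 -c "
from h import *
go((530.6,365.5,200,171),(530.6,365.5,200,-9))
a=snap('scene','raw_s3')
crop(a,'p4',220,130,420,280,4)"
```

```text
t 8.95 at [607.2  30.1 236.8] psi 98.83 F [-0.2  0.1 -1.7] op 0.997 grip 0.0
(530.6, 365.5, 200, 171) [343.3 -24.6  35.4] [ 0.0063  0.0089 -1.2595]
(530.6, 365.5, 200, -9) [343.3 -24.6  35.4] [ 0.0097 -0.0069  1.882 ]
```

View pics/p4.png

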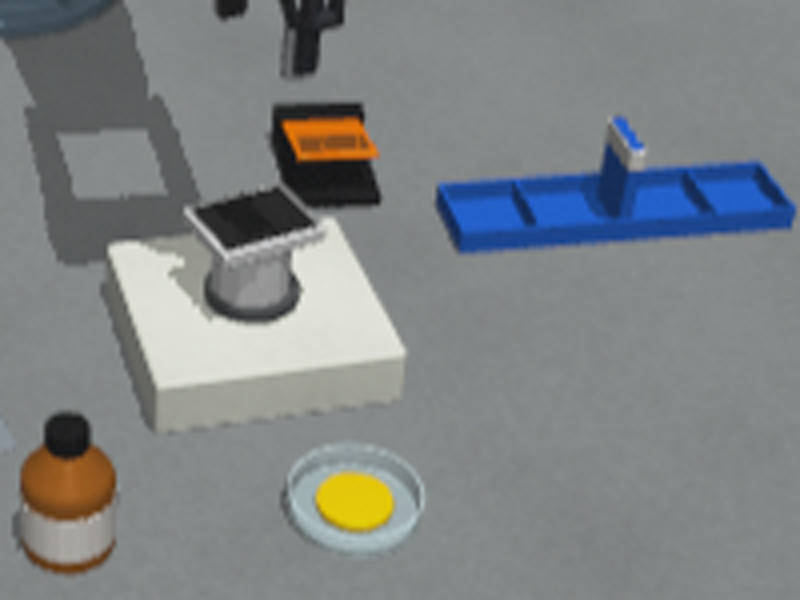

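The platform sits fully down on the seat, with the hub on the dark disc at (252,290) and the plate level. Now the caddy: its handle is at (622,150) in this crop.

Emit:
carry_out --deltas "50 -4 0 0 0 -0.18 0; 100 -8 0 0 0 -0.36 0; 150 -12 10 0 0 -0.54 0; 200 -16 20 0 0 -0.72 0; 250 -20 30 0 0 -0.9 0; 300 -24 35.4 0 0 -1.08 0; 343.3 -24.6 60 0.006 0.009 -1.26 0; 343.3 -24.6 85 0.006 0.009 -1.26 0; 343.3 -24.6 85 0.006 0.009 -1.26 0; 343.3 -24.6 85 0.006 0.009 -1.26 0"

```text
time_s: 10.25
eef_pos: [0.5278, 0.3654, 0.1457]
eef_rot: [-0.005, 0.079, 0.997, 0.0]
wrist_force: [-0.7, -0.8, 0.0]
opening: 1.001
grasp_force: 0.0
```

```bash
python3 -c "
from h import *
go((530.6,365.5,45,170.9))"
```

```text
t 10.25 at [527.8 365.4 145.7] psi 170.97 F [-0.7 -0.8  0. ] op 1.001 grip 0.0
(530.6, 365.5, 45, 170.9) [ -3.7   0.5 100.7] [ 0.0001 -0.0098  0.0012]
```

Emit:
carry_out --deltas "-3.7 0.5 40 0 -0.01 0.001 0; -3.7 0.5 75 0 -0.01 0.001 0; -3.7 0.5 100.5 0 -0.01 0.001 0; -3.7 0.5 100.5 0 -0.01 0.001 0; -3.7 0.5 100.5 0 -0.01 0.001 1; -3.7 0.5 100.5 0 -0.01 0.001 1; -3.7 0.5 100.5 0 -0.01 0.001 1; -3.7 0.5 100.5 0 -0.01 0.001 1; -3.7 0.5 100.5 0 -0.01 0.001 1; -3.7 0.5 100.5 0 -0.01 0.001 1; -3.7 0.5 100.5 0 -0.01 0.001 1; -3.7 0.5 100.5 0 -0.01 0.001 1"

```text
time_s: 11.75
eef_pos: [0.531, 0.3664, 0.0459]
eef_rot: [0.001, 0.079, 0.997, 0.001]
wrist_force: [-1.1, 1.7, 5.6]
opening: 0.131
grasp_force: 59.4
```

```bash
python3 -c "
from h import *
go((530.6,365.5,245,170.9))"
```

```text
t 11.75 at [531.  366.4  45.9] psi 170.97 F [-1.1  1.7  5.6] op 0.131 grip 59.4
(530.6, 365.5, 245, 170.9) [-1.000e-01 -7.000e-01 -1.991e+02] [0.0013 0.0016 0.0012]
```

Gripped the handle (opening 0.131, about 11 mm). Lifting slowly.

Emit:
carry_out --deltas "0 0 -15 0 0 0 1; 0 0 -40 0 0 0 1; 0 0 -80 0 0 0 1; 0 0 -120 0 0 0 1; 0 0 -160 0 0 0 1; 0 0 -195 0 0 0 1; 0 0 -195 0 0 0 1; 0 0 -195 0 0 0 1"

```text
time_s: 12.75
eef_pos: [0.5294, 0.3654, 0.2383]
eef_rot: [-0.001, 0.079, 0.997, -0.001]
wrist_force: [-0.6, 0.3, -2.2]
opening: 0.129
grasp_force: 58.7
```

```bash
python3 -c "
from h import *
go((604.6,32,240,188.8))
a=snap('scene','raw_s4');b=snap('top','raw_t4')
A=cv2.resize(a[90:240,300:500],(533,400),interpolation=2);cv2.imwrite('pics/p5.png',A)"
```

```text
t 12.75 at [529.4 365.4 238.3] psi 170.96 F [-0.6  0.3 -2.2] op 0.129 grip 58.7
(604.6, 32, 240, 188.8) [-126.7 -317.5   -1.5] [-0.0009 -0.002  -0.3114]
```

View pics/p5.png

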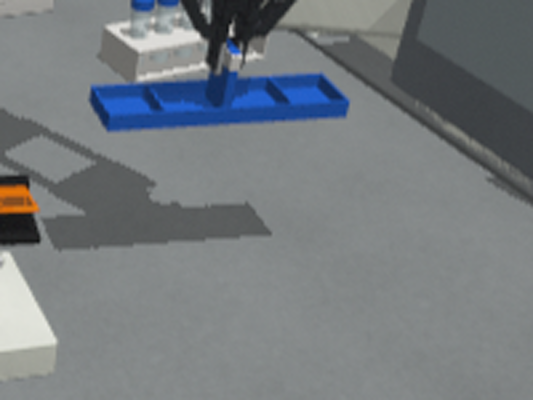

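The caddy hangs level, with the handle at (225,75). Carrying it over the platform.

Emit:
carry_out --deltas "-10 -25 0 0 0 -0.02 1; -24 -60 0 0 0 -0.05 1; -40 -100 0 0 0 -0.09 1; -56 -140 0 0 0 -0.13 1; -72 -180 0 0 0 -0.18 1; -88 -220 0 0 0 -0.23 1; -104 -260 0 0 0 -0.28 1; -117 -293 0 0 0 -0.311 1; -124 -310 0 0 0 -0.311 1; -126.7 -317.5 0 0 0 -0.311 1; -126.7 -317.5 0 0 0 -0.311 1; -126.7 -317.5 0 0 0 -0.311 1"

```text
time_s: 14.35
eef_pos: [0.6053, 0.0336, 0.2397]
eef_rot: [0.0, -0.077, 0.997, 0.0]
wrist_force: [0.8, 0.3, -1.6]
opening: 0.13
grasp_force: 58.7
```

```bash
python3 -c "
from h import *
go((604.6,32,165,188.8),(604.6,32,157,188.8))"
```

```text
t 14.35 at [605.3  33.6 239.7] psi -171.16 F [ 0.8  0.3 -1.6] op 0.13 grip 58.7
(604.6, 32, 165, 188.8) [ 0.9 -1.6 74.7] [0.0006 0.0001 0.0008]
(604.6, 32, 157, 188.8) [ 0.9 -1.6 82.7] [0.0006 0.0001 0.0008]
```

Emit:
carry_out --deltas "0.5 -1 20 0 0 0 1; 0.5 -1 40 0 0 0 1; 0.5 -1 58 0 0 0 1; 0.5 -1 68 0 0 0 1; 0.5 -1 74 0 0 0 1; 0.5 -1 78 0 0 0 1; 0.5 -1 80 0 0 0 1; 0.5 -1 81 0 0 0 1; 0.5 -1 82 0 0 0 1; 0.5 -1 82 0 0 0 1"

```text
time_s: 15.6
eef_pos: [0.6053, 0.0313, 0.158]
eef_rot: [0.0, -0.076, 0.997, 0.0]
wrist_force: [0.0, -0.4, -2.1]
opening: 0.134
grasp_force: 58.8
```

Emit:
carry_out --deltas "0 0 1 0 0 0 1; 0 0 1.5 0 0 0 1; 0 0 2 0 0 0 1; 0 0 2 0 0 0 1"

```text
time_s: 16.1
eef_pos: [0.6057, 0.0313, 0.1579]
eef_rot: [0.001, -0.077, 0.997, -0.0]
wrist_force: [-4.8, 0.8, 10.5]
opening: 0.13
grasp_force: 60.6
```

Resting on the platform. Relax, open, retreat, then check.

Emit:
carry_out --deltas "0 0 0 0 0 0 1; 0 0 0 0 0 0 0; 0 0 0 0 0 0 0; 0 0 0 0 0 0 0; 0 0 0 0 0 0 0; 0 0 -20 0 0 0 0; 0 0 -60 0 0 0 0; 0 0 -110 0 0 0 0; 0 0 -110 0 0 0 0; 0 0 -110 0 0 0 0"

```text
time_s: 17.35
eef_pos: [0.6052, 0.0314, 0.2666]
eef_rot: [0.001, -0.077, 0.997, -0.0]
wrist_force: [-0.2, 0.3, -0.8]
opening: 0.998
grasp_force: 0.0
```

```bash
python3 -c "
from h import *
go((617,-213.4,200,98.8))"
```

```text
t 17.35 at [605.2  31.4 266.6] psi -171.22 F [-0.2  0.3 -0.8] op 0.998 grip 0.0
(617, -213.4, 200, 98.8) [  25.8 -243.7   66.6] [8.0000e-04 1.2000e-03 1.5705e+00]
```

Emit:
carry_out --deltas "0 -30 0 0 0 0.18 0.2; 3 -60 0 0 0 0.36 0.2; 6 -90 0 0 0 0.54 0.2; 10 -120 0 0 0 0.72 0.2; 14 -150 0 0 0 0.9 0.2; 18 -180 0 0 0 1.08 0.2; 22 -210 10 0 0 1.26 0.2; 25.8 -243.7 20 0 0 1.44 0.2; 25.8 -243.7 45 0 0 1.57 0.2; 25.8 -243.7 66 0 0 1.57 0.2; 25.8 -243.7 66 0 0 1.57 0.2; 25.8 -243.7 66 0 0 1.57 0.2"

```text
time_s: 18.85
eef_pos: [0.6169, -0.2133, 0.1999]
eef_rot: [-0.0, 0.651, 0.759, 0.0]
wrist_force: [-0.3, -0.7, 0.7]
opening: 0.795
grasp_force: 0.0
```

```bash
python3 -c "
from h import *
go((615,-213.4,29,98.8))
a=snap('scene','raw_s5');b=snap('top','raw_t5')
A=cv2.resize(a[100:280,120:360],(400,300),interpolation=2);B=cv2.resize(b[100:280,140:380],(400,300),interpolation=2)
cv2.imwrite('pics/p6.png',np.hstack([A,B]))"
```

```text
t 18.85 at [ 616.9 -213.3  199.9] psi 98.84 F [-0.3 -0.7  0.7] op 0.795 grip 0.0
(615, -213.4, 29, 98.8) [ 1.000e-01 -1.900e+00  1.709e+02] [-0.0001 -0.0004  0.0007]
```

View pics/p6.png

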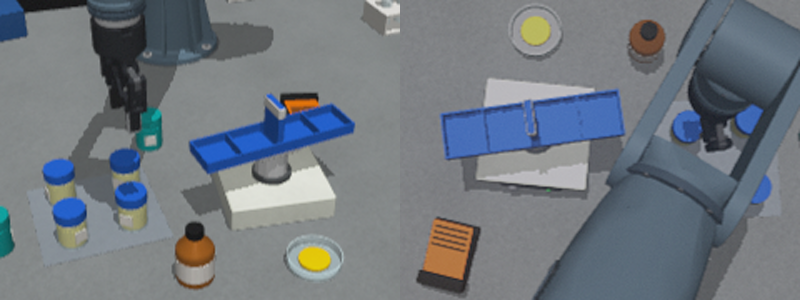

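The caddy lies level across the platform, with its handle at (530,117) in the right half and its ends at (445,135) and (622,115). The jars are in their original places. Measuring the caddy pose.

```bash
cat >> h.py <<'E'
def caddy(b):
    hsv=cv2.cvtColor(b,cv2.COLOR_BGR2HSV);m=cv2.inRange(hsv,(105,130,50),(125,255,255))
    m=cv2.morphologyEx(m,cv2.MORPH_CLOSE,np.ones((5,5)))
    n,l,s,c=cv2.connectedComponentsWithStats(m);i=1+np.argmax(s[1:,4])
    r=cv2.minAreaRect(np.argwhere(l==i)[:,::-1].astype(np.float32));k=[px2w('top',*p,.134) for p in cv2.boxPoints(r)]
    print('caddy',s[i,4],np.mean(k,0).round(4));k=np.array(k)
    e=[k[1]-k[0],k[2]-k[1]];e=max(e,key=np.linalg.norm);print(np.linalg.norm(e),np.degrees(np.arctan2(e[1],e[0]))%180)
E
python3 -c "
from h import *
caddy(cv2.imread('pics/raw_t5.png'))
r=R.from_euler('z',8.8,degrees=True)
for y in(42,-42,104,-104):print(y,(r.apply([0,y,0])+[605,31.5,0]).round(1))"
```

```text
caddy 2942 [0.6057 0.0309 0.134 ]
0.2731016452872058 98.80164589019459
42 [598.6  73.    0. ]
-42 [611.4 -10.    0. ]
104 [589.1 134.3   0. ]
-104 [620.9 -71.3   0. ]
```

Emit:
carry_out --deltas "0 -1.5 50 0 0 0 0.2; 0 -1.5 100 0 0 0 0.2; 0 -1.5 140 0 0 0 0.2; 0 -1.5 171 0 0 0 0.2; 0 -1.5 171 0 0 0 0.2; 0 -1.5 171 0 0 0 0.2; 0 -1.5 171 0 0 0 1; 0 -1.5 171 0 0 0 1; 0 -1.5 171 0 0 0 1; 0 -1.5 171 0 0 0 1; 0 -1.5 171 0 0 0 1; 0 -1.5 171 0 0 0 1"

```text
time_s: 20.45
eef_pos: [0.6173, -0.2145, 0.0316]
eef_rot: [0.002, 0.651, 0.759, 0.001]
wrist_force: [0.1, 0.4, 6.6]
opening: 0.596
grasp_force: 62.3
```

```bash
python3 -c "
from h import *
go((615,-213.4,250,98.8),(611.4,-10,250,98.8),(611.4,-10,150,98.8))"
```

```text
t 20.45 at [ 617.3 -214.5   31.6] psi 98.83 F [0.1 0.4 6.6] op 0.596 grip 62.3
(615, -213.4, 250, 98.8) [   0.9   -1.2 -218.5] [0.0039 0.0027 0.0005]
(611.4, -10, 250, 98.8) [ 202.4   26.5 -218.9] [0.0039 0.0027 0.0005]
(611.4, -10, 150, 98.8) [ 202.7   26.1 -118.9] [0.0039 0.0027 0.0005]
```

Emit:
carry_out --deltas "0 0 -20 0 0 0 1; 0 0 -60 0 0 0 1; 0 0 -110 0 0 0 1; 0 0 -165 0 0 0 1; 10 1 -215 0 0 0 1; 50 6 -215 0 0 0 1; 95 13 -215 0 0 0 1; 140 19 -215 0 0 0 1; 180 25 -215 0 0 0 1; 202 26.5 -215 0 0 0 1; 202 26.5 -215 0 0 0 1; 202 26.5 -215 0 0 0 1"

```text
time_s: 21.95
eef_pos: [0.6107, -0.0111, 0.2441]
eef_rot: [0.0, 0.651, 0.759, -0.0]
wrist_force: [-0.6, -1.2, -1.0]
opening: 0.593
grasp_force: 62.8
```

```bash
python3 -c "
from h import *
go((611.4,-10,150,98.8))"
```

```text
t 21.95 at [610.7 -11.1 244.1] psi 98.79 F [-0.6 -1.2 -1. ] op 0.593 grip 62.8
(611.4, -10, 150, 98.8) [ 1.   0.8 94.1] [ 0.0004  0.0007 -0.0003]
```

Emit:
carry_out --deltas "1 0.8 30 0 0 0 1; 1 0.8 60 0 0 0 1; 1 0.8 78 0 0 0 1; 1 0.8 87 0 0 0 1; 1 0.8 92 0 0 0 1; 1 0.8 95 0 0 0 1; 1 0.8 97 0 0 0 1; 1 0.8 97 0 0 0 1; 1 0.8 97 0 0 0 1"

```text
time_s: 23.08
eef_pos: [0.6117, -0.0089, 0.1475]
eef_rot: [0.001, 0.651, 0.759, 0.0]
wrist_force: [-0.3, -0.1, 1.8]
opening: 0.594
grasp_force: 62.9
```

Emit:
carry_out --deltas "0 0 0.5 0 0 0 1; 0 0 0.5 0 0 0 0.2; 0 0 0.5 0 0 0 0.2; 0 0 0.5 0 0 0 0.2; 0 0 -30 0 0 0 0.2; 0 0 -90 0 0 0 0.2; -40 -25 -110 0 0 0 0.2; -85 -55 -110 0 0 0 0.2; -130 -85 -100 0 0 0 0.2; -180 -121 -60 0 0 0 0.2; -180 -121 0 0 0 0 0.2; -180 -121 0 0 0 0 0.2"

```text
time_s: 24.58
eef_pos: [0.5156, -0.204, 0.1422]
eef_rot: [-0.005, 0.651, 0.759, -0.0]
wrist_force: [-0.3, -0.1, 0.3]
opening: 0.802
grasp_force: 0.0
```

```bash
cat >> h.py <<'E'
def jars(b,z=.071):
    hsv=cv2.cvtColor(b,cv2.COLOR_BGR2HSV);m=cv2.inRange(hsv,(105,150,60),(125,255,255))
    n,l,s,c=cv2.connectedComponentsWithStats(m)
    for i in range(1,n):
        if 40<s[i,4]<500:print('jar',s[i],c[i].round(1),px2w('top',*c[i],z).round(4)[:2])
E
python3 -c "
from h import *
go((519.7,-205.6,29,98.8))
b=snap('top','raw_t6');caddy(b);jars(b)
a=snap('scene','raw_s6')
A=cv2.resize(a[100:280,120:360],(400,300),interpolation=2);B=cv2.resize(b[100:280,140:380],(400,300),interpolation=2)
cv2.imwrite('pics/p7.png',np.hstack([A,B]))"
```

```text
t 24.57 at [ 515.6 -204.   142.2] psi 98.7 F [-0.3 -0.1  0.3] op 0.802 grip 0.0
(519.7, -205.6, 29, 98.8) [ -3.    4.6 113.2] [-0.0071 -0.007  -0.0017]
caddy 2937 [0.6057 0.0309 0.134 ]
0.2731022267828044 98.82263984152306
jar [215 161   5  18  52] [217.1 169.5] [0.6275 0.0409]
jar [342 162  18  16 172] [352.  168.3] [ 0.6358 -0.3184]
jar [301 207  11  14  71] [304.8 214.6] [ 0.5105 -0.1928]
```

View pics/p7.png

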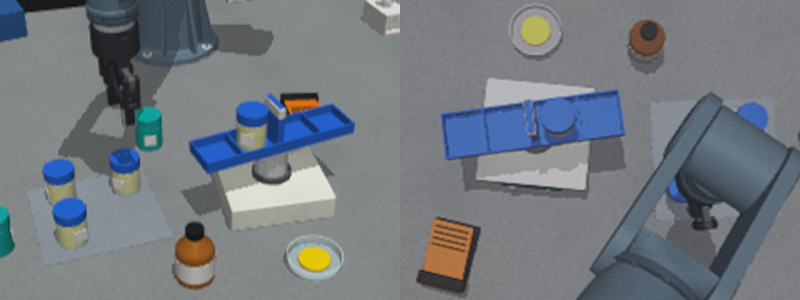

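The first jar stands upright in the inner cell and the caddy has not shifted. The second jar's lid, at (125,158) in the left half, is unmoved since the start.

Emit:
carry_out --deltas "-3 4 40 -0.007 -0.007 -0.002 0.2; -3 4 80 -0.007 -0.007 -0.002 0.2; -3 4 111 -0.007 -0.007 -0.002 0.2; -3 4 111 -0.007 -0.007 -0.002 0.2; -3 4 111 -0.007 -0.007 -0.002 0.2; -3 4 111 -0.007 -0.007 -0.002 1; -3 4 111 -0.007 -0.007 -0.002 1; -3 4 111 -0.007 -0.007 -0.002 1; -3 4 111 -0.007 -0.007 -0.002 1; -3 4 111 -0.007 -0.007 -0.002 1; -3 4 111 -0.007 -0.007 -0.002 1"

```text
time_s: 26.05
eef_pos: [0.5256, -0.2087, 0.0387]
eef_rot: [0.007, 0.65, 0.76, 0.001]
wrist_force: [-1.1, 2.4, 9.0]
opening: 0.594
grasp_force: 61.6
```

```bash
python3 -c "
from h import *
go((598.6,73,250,98.8))"
```

```text
t 26.05 at [ 525.6 -208.7   38.7] psi 98.94 F [-1.1  2.4  9. ] op 0.594 grip 61.6
(598.6, 73, 250, 98.8) [ 264.8  118.2 -212.7] [0.0106 0.0098 0.0025]
```

Gripped 9 mm higher than meant because of arm lag. I'll regrip lower.

Emit:
carry_out --deltas "0 0 0 0 0 0 0.2; 0 0 0 0 0 0 0.2; 0 0 0 0 0 0 0.2; 0 0 0 0 0 0 0.2"

```text
time_s: 26.55
eef_pos: [0.5236, -0.2076, 0.0356]
eef_rot: [0.005, 0.65, 0.76, 0.0]
wrist_force: [-0.1, 0.6, -0.4]
opening: 0.803
grasp_force: 0.0
```

```bash
python3 -c "
from h import *
go((525,-208,29,98.8))"
```

```text
t 26.55 at [ 523.6 -207.6   35.6] psi 98.94 F [-0.1  0.6 -0.4] op 0.803 grip 0.0
(525, -208, 29, 98.8) [-0.6  1.2  6.6] [0.007  0.0067 0.0025]
```

Emit:
carry_out --deltas "0 0 6.6 0.007 0.007 0.002 0.2; 0 0 6.6 0.007 0.007 0.002 0.2; 0 0 6.6 0.007 0.007 0.002 0.2; 0 0 6.6 0.007 0.007 0.002 1; 0 0 6.6 0.007 0.007 0.002 1; 0 0 6.6 0.007 0.007 0.002 1; 0 0 6.6 0.007 0.007 0.002 1; 0 0 6.6 0.007 0.007 0.002 1; 0 0 6.6 0.007 0.007 0.002 1"

```text
time_s: 27.68
eef_pos: [0.5241, -0.2079, 0.0295]
eef_rot: [0.0, 0.651, 0.759, 0.0]
wrist_force: [0.5, -0.4, 4.0]
opening: 0.593
grasp_force: 62.3
```

```bash
python3 -c "
from h import *
go((598.6,73,250,98.8))"
```

```text
t 27.68 at [ 524.1 -207.9   29.5] psi 98.82 F [ 0.5 -0.4  4. ] op 0.593 grip 62.3
(598.6, 73, 250, 98.8) [ 266.1  116.9 -220.5] [0.0009 0.0005 0.0004]
```

Emit:
carry_out --deltas "0 0 -30 0 0 0 1; 0 0 -80 0 0 0 1; 0 0 -135 0 0 0 1; 5 3 -190 0 0 0 1; 30 15 -220 0 0 0 1; 75 35 -220 0 0 0 1; 120 55 -220 0 0 0 1; 165 75 -220 0 0 0 1; 210 95 -220 0 0 0 1; 245 110 -220 0 0 0 1; 264 116.9 -220 0 0 0 1; 264 116.9 -220 0 0 0 1"

```text
time_s: 29.18
eef_pos: [0.5982, 0.0719, 0.2483]
eef_rot: [-0.001, 0.65, 0.76, -0.001]
wrist_force: [0.8, -1.5, -1.1]
opening: 0.595
grasp_force: 62.9
```

Emit:
carry_out --deltas "0 0 0 0 0 0 1; 0 0 0 0 0 0 1"

```text
time_s: 29.42
eef_pos: [0.5986, 0.0698, 0.2491]
eef_rot: [0.0, 0.651, 0.759, -0.0]
wrist_force: [-0.6, -0.7, -1.3]
opening: 0.592
grasp_force: 62.9
```

```bash
python3 -c "
from h import *
go((598.6,72,145.5,98.8))"
```

```text
t 29.43 at [598.6  69.8 249.1] psi 98.73 F [-0.6 -0.7 -1.3] op 0.592 grip 62.9
(598.6, 72, 145.5, 98.8) [  2.2   0.3 103.6] [-0.0001  0.0001 -0.0012]
```

Emit:
carry_out --deltas "2 0.3 30 0 0 0 1; 2 0.3 60 0 0 0 1; 2 0.3 82 0 0 0 1; 2 0.3 94 0 0 0 1; 2 0.3 99 0 0 0 1; 2 0.3 102 0 0 0 1; 2 0.3 104 0 0 0 1; 2 0.3 104 0 0 0 1; 2 0.3 104 0 0 0 1"

```text
time_s: 30.55
eef_pos: [0.599, 0.0732, 0.1456]
eef_rot: [0.0, 0.651, 0.759, 0.0]
wrist_force: [-0.8, -0.3, -1.5]
opening: 0.594
grasp_force: 62.9
```

Emit:
carry_out --deltas "0 0 1 0 0 0 1; 0 0 1.5 0 0 0 1; 0 0 1.5 0 0 0 1; 0 0 1.5 0 0 0 0.2; 0 0 1.5 0 0 0 0.2; 0 0 1.5 0 0 0 0.2; 0 0 -30 0 0 0 0.2; 0 0 -85 0 0 0 0.2; -50 -4 -110 0 0 0 0.2; -110 -8 -110 0 0 0 0.2; -170 -13 -110 0 0 0 0.2; -230 -18 -110 0 0 0 0.2"

```text
time_s: 32.05
eef_pos: [0.6162, -0.1587, 0.2552]
eef_rot: [0.0, 0.65, 0.76, 0.0]
wrist_force: [0.6, 0.4, -0.6]
opening: 0.802
grasp_force: 0.0
```

```bash
python3 -c "
from h import *
go((629.3,-314,150,98.8))
b=snap('top','raw_t7');caddy(b);jars(b)
a=snap('scene','raw_s7')
A=cv2.resize(a[100:280,120:360],(400,300),interpolation=2);B=cv2.resize(b[100:280,140:380],(400,300),interpolation=2)
cv2.imwrite('pics/p8.png',np.hstack([A,B]))"
```

```text
t 32.05 at [ 616.2 -158.7  255.2] psi 98.84 F [ 0.6  0.4 -0.6] op 0.802 grip 0.0
(629.3, -314, 150, 98.8) [-155.5  -11.   105.2] [0.0007 0.     0.0007]
caddy 2387 [0.6034 0.0455 0.134 ]
0.24339744805868052 98.76292707545079
jar [215 160   5  19  53] [217.1 169.3] [0.6279 0.0409]
jar [345 162  15  19 190] [352.7 171.7] [ 0.6268 -0.32  ]
jar [264 166  10  16  89] [269.5 175.3] [ 0.6138 -0.0989]
jar [343 203  19  19 284] [352.2 211.9] [ 0.5194 -0.3174]
```

View pics/p8.png

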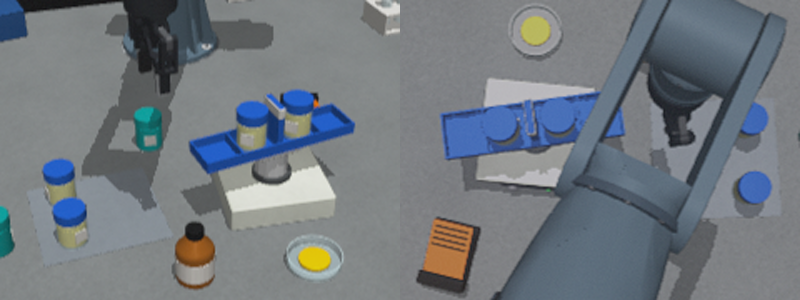

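Both inner jars stand either side of the handle and the caddy is still level. The remaining jars are at (59,172) and (70,212) in the left half, both unmoved. Going to the one at world (0.629, -0.314).

Emit:
carry_out --deltas "-50 -4 0 0 0 0 0.2; -100 -8 30 0 0 0 0.2; -155.5 -11 70 0 0 0 0.2; -155.5 -11 105 0 0 0 0.2; -155.5 -11 105 0 0 0 0.2; -155.5 -11 105 0 0 0 0.2; -155.5 -11 105 0 0 0 0.2"

```text
time_s: 33.02
eef_pos: [0.6307, -0.3119, 0.1531]
eef_rot: [0.002, 0.65, 0.76, 0.0]
wrist_force: [0.3, 0.4, -0.1]
opening: 0.8
grasp_force: 0.0
```

```bash
python3 -c "
from h import *
go((629.3,-314,29,98.8))"
```

```text
t 33.02 at [ 630.7 -311.9  153.1] psi 98.9 F [ 0.3  0.4 -0.1] op 0.8 grip 0.0
(629.3, -314, 29, 98.8) [ -1.5  -2.1 124.1] [0.0032 0.0027 0.0018]
```

Emit:
carry_out --deltas "-1.5 -1.5 45 0.002 0.002 0.001 0.2; -1.5 -1.5 90 0.002 0.002 0.001 0.2; -1.5 -1.5 123 0.002 0.002 0.001 0.2; -1.5 -1.5 123 0.002 0.002 0.001 0.2; -1.5 -1.5 123 0.002 0.002 0.001 0.2; -1.5 -1.5 123 0.002 0.002 0.001 1; -1.5 -1.5 123 0.002 0.002 0.001 1; -1.5 -1.5 123 0.002 0.002 0.001 1; -1.5 -1.5 123 0.002 0.002 0.001 1; -1.5 -1.5 123 0.002 0.002 0.001 1; -1.5 -1.5 123 0.002 0.002 0.001 1"

```text
time_s: 34.4
eef_pos: [0.6301, -0.3152, 0.0307]
eef_rot: [0.001, 0.651, 0.759, 0.0]
wrist_force: [1.0, 0.8, 7.2]
opening: 0.596
grasp_force: 62.9
```

```bash
python3 -c "
from h import *
go((620.9,-71.8,250,98.8))"
```

```text
t 34.4 at [ 630.1 -315.2   30.7] psi 98.78 F [1.  0.8 7.2] op 0.596 grip 62.9
(620.9, -71.8, 250, 98.8) [ 241.6   28.5 -219.7] [ 0.0024  0.0017 -0.0004]
```

Emit:
carry_out --deltas "0 0 -30 0 0 0 1; 0 0 -80 0 0 0 1; 0 0 -135 0 0 0 1; 10 1 -185 0 0 0 1; 40 5 -216 0 0 0 1; 85 10 -216 0 0 0 1; 130 15 -216 0 0 0 1; 175 20 -216 0 0 0 1; 215 25 -216 0 0 0 1; 241 28.5 -216 0 0 0 1; 241 28.5 -216 0 0 0 1; 241 28.5 -216 0 0 0 1"

```text
time_s: 35.9
eef_pos: [0.62, -0.0725, 0.2442]
eef_rot: [-0.001, 0.651, 0.759, -0.0]
wrist_force: [-0.4, -0.2, -0.8]
opening: 0.595
grasp_force: 62.8
```

```bash
python3 -c "
from h import *
go((620.9,-71.8,146,98.8))"
```

```text
t 35.9 at [620.  -72.5 244.2] psi 98.76 F [-0.4 -0.2 -0.8] op 0.595 grip 62.8
(620.9, -71.8, 146, 98.8) [ 0.4  1.1 98.2] [-0.0011 -0.0012 -0.0007]
```

Emit:
carry_out --deltas "0 0.8 30 0 0 0 1; 0 0.8 60 0 0 0 1; 0 0.8 80 0 0 0 1; 0 0.8 90 0 0 0 1; 0 0.8 94 0 0 0 1; 0 0.8 96 0 0 0 1; 0 0.8 97 0 0 0 1; 0 0.8 97.5 0 0 0 1; 0 0.8 97.5 0 0 0 1; 0 0.8 97.5 0 0 0 1"

```text
time_s: 37.15
eef_pos: [0.6209, -0.0715, 0.1466]
eef_rot: [-0.001, 0.651, 0.759, 0.0]
wrist_force: [0.5, -0.2, 0.5]
opening: 0.595
grasp_force: 62.7
```

Emit:
carry_out --deltas "0 0 0.5 0 0 0 1; 0 0 0.5 0 0 0 0.2; 0 0 0.5 0 0 0 0.2; 0 0 0.5 0 0 0 0.2; 0 0 -30 0 0 0 0.2; 0 0 -80 0 0 0 0.2; -40 -20 -100 0 0 0 0.2; -90 -50 -100 0 0 0 0.2; -140 -80 -100 0 0 0 0.2; -190 -110 -60 0 0 0 0.2; -227.5 -137.8 -10 0 0 0 0.2; -227.5 -137.8 0 0 0 0 0.2"

```text
time_s: 38.65
eef_pos: [0.5164, -0.3187, 0.1429]
eef_rot: [-0.003, 0.652, 0.758, -0.0]
wrist_force: [-0.0, -0.0, -0.5]
opening: 0.801
grasp_force: 0.0
```

Emit:
carry_out --deltas "0 0 0 0 0 0 0.2; 0 0 0 0 0 0 0.2; 0 0 0 0 0 0 0.2"

```text
time_s: 39.02
eef_pos: [0.5206, -0.3169, 0.1478]
eef_rot: [0.0, 0.65, 0.76, 0.0]
wrist_force: [0.5, 0.3, 0.2]
opening: 0.803
grasp_force: 0.0
```

```bash
python3 -c "
from h import *
go((519.5,-317.4,29,98.8))
b=snap('top','raw_t8');caddy(b);jars(b)
a=snap('scene','raw_s8')
A=cv2.resize(a[100:280,120:360],(400,300),interpolation=2);B=cv2.resize(b[100:280,140:380],(400,300),interpolation=2)
cv2.imwrite('pics/p9.png',np.hstack([A,B]))"
```

```text
t 39.02 at [ 520.6 -316.9  147.8] psi 98.87 F [0.5 0.3 0.2] op 0.803 grip 0.0
(519.5, -317.4, 29, 98.8) [ -0.3  -1.2 118.8] [0.0004 0.0002 0.0013]
caddy 2934 [0.6057 0.0309 0.134 ]
0.27310172270751737 98.80164367129946
jar [215 161   5  18  52] [217.1 169.5] [0.6275 0.0409]
```

View pics/p9.png

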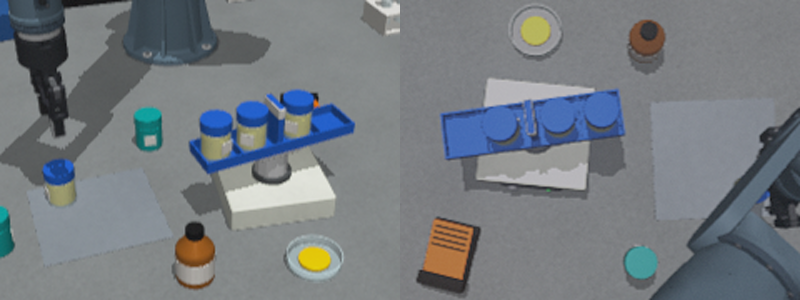

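Three jars stand in the caddy, which is level and unmoved. The last jar, at (59,170) in the left half, is where it was.

Emit:
carry_out --deltas "-0.3 -1 45 0 0 0 0.2; -0.3 -1 90 0 0 0 0.2; -0.3 -1 118.5 0 0 0 0.2; -0.3 -1 118.5 0 0 0 0.2; -0.3 -1 118.5 0 0 0 0.2; -0.3 -1 118.5 0 0 0 1; -0.3 -1 118.5 0 0 0 1; -0.3 -1 118.5 0 0 0 1; -0.3 -1 118.5 0 0 0 1; -0.3 -1 118.5 0 0 0 1; -0.3 -1 118.5 0 0 0 1"

```text
time_s: 40.5
eef_pos: [0.5194, -0.3189, 0.0299]
eef_rot: [0.001, 0.651, 0.759, 0.0]
wrist_force: [0.1, 0.8, 7.2]
opening: 0.595
grasp_force: 62.5
```

```bash
python3 -c "
from h import *
go((589.1,133.8,260,98.8))"
```

```text
t 40.5 at [ 519.4 -318.9   29.9] psi 98.77 F [0.1 0.8 7.2] op 0.595 grip 62.5
(589.1, 133.8, 260, 98.8) [ 436.4  138.2 -230.5] [ 0.0013  0.0014 -0.0005]
```

Emit:
carry_out --deltas "0 0 -30 0 0 0 1; 0 0 -80 0 0 0 1; 0 0 -135 0 0 0 1; 10 3 -190 0 0 0 1; 40 13 -228 0 0 0 1; 85 27 -228 0 0 0 1; 130 41 -228 0 0 0 1; 180 57 -228 0 0 0 1; 230 73 -228 0 0 0 1; 280 89 -228 0 0 0 1; 320 101 -228 0 0 0 1; 340 108 -228 0 0 0 1"

```text
time_s: 42.0
eef_pos: [0.5729, 0.0369, 0.2564]
eef_rot: [-0.001, 0.65, 0.76, 0.0]
wrist_force: [-0.2, 0.1, -2.0]
opening: 0.594
grasp_force: 62.9
```

Emit:
carry_out --deltas "30 9 0 0 0 0 1; 65 20 0 0 0 0 1; 90 28 0 0 0 0 1; 96 30 0 0 0 0 1; 96 30 0 0 0 0 1; 96 30 0 0 0 0 1; 96 30 0 0 0 0 1"

```text
time_s: 42.88
eef_pos: [0.5882, 0.133, 0.2561]
eef_rot: [-0.001, 0.651, 0.759, -0.0]
wrist_force: [0.0, -0.1, -1.8]
opening: 0.591
grasp_force: 62.9
```

```bash
python3 -c "
from h import *
go((589.1,133.8,145.5,98.8))"
```

```text
t 42.88 at [588.2 133.  256.1] psi 98.69 F [ 0.  -0.1 -1.8] op 0.591 grip 62.9
(589.1, 133.8, 145.5, 98.8) [  0.4   1.2 110.6] [-0.0017 -0.002  -0.0018]
```

Emit:
carry_out --deltas "0.4 0.8 35 0 0 0 1; 0.4 0.8 70 0 0 0 1; 0.4 0.8 92 0 0 0 1; 0.4 0.8 102 0 0 0 1; 0.4 0.8 106 0 0 0 1; 0.4 0.8 108 0 0 0 1; 0.4 0.8 109 0 0 0 1; 0.4 0.8 110 0 0 0 1; 0.4 0.8 110.5 0 0 0 1; 0.4 0.8 110.5 0 0 0 1"

```text
time_s: 44.12
eef_pos: [0.5889, 0.1347, 0.1459]
eef_rot: [-0.001, 0.651, 0.759, 0.0]
wrist_force: [-0.3, -0.1, 0.2]
opening: 0.595
grasp_force: 62.9
```

Emit:
carry_out --deltas "0 0 0.5 0 0 0 1; 0 0 0.5 0 0 0 0.2; 0 0 0.5 0 0 0 0.2; 0 0 0.5 0 0 0 0.2; 0 0 -30 0 0 0 0.2; 0 0 -80 0 0 0 0.2; 0 -30 -100 0 0 0 0.2; 20 -75 -100 0 0 0 1; 40 -120 -80 0 0 0 1; 58 -166 -40 0 0 0 1; 58 -166 0 0 0 0 1; 58 -166 0 0 0 0 1"

```text
time_s: 45.62
eef_pos: [0.4132, 0.1665, 0.1437]
eef_rot: [-0.003, 0.651, 0.759, -0.002]
wrist_force: [0.7, -0.8, -0.0]
opening: -0.002
grasp_force: 0.0
```

```bash
python3 -c "
from h import *
go((416,166.6,55,98.8))
b=snap('top','raw_t9')
a=snap('scene','raw_s9')
A=cv2.resize(a[100:280,160:400],(400,300),interpolation=2);B=cv2.resize(b[100:280,100:340],(400,300),interpolation=2)
cv2.imwrite('pics/p10.png',np.hstack([A,B]))"
```

```text
t 45.62 at [413.2 166.5 143.7] psi 98.79 F [ 0.7 -0.8 -0. ] op -0.002 grip 0.0
(416, 166.6, 55, 98.8) [-0.6  3.5 88.7] [-0.0075 -0.0023 -0.0001]
```

View pics/p10.png

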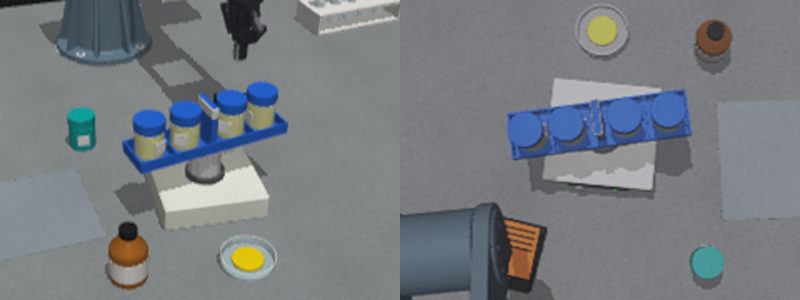

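All four jars stand upright in separate cells of the level caddy, with lids at (527,130), (568,124), (625,115) and (668,110) in the right half. Now the pedal.

Emit:
carry_out --deltas "0 3 40 0 0 0 1; 0 3 75 0 0 0 1; 0 3 90 0 0 0 1; 0 3 100 0 0 0 1; 0 3 106 0 0 0 1; 0 3 112 0 0 0 1; 0 3 116 0 0 0 1; 0 3 118 0 0 0 1; 0 3 118 0 0 0 1"

```text
time_s: 46.85
eef_pos: [0.4223, 0.1669, 0.0304]
eef_rot: [0.002, 0.651, 0.759, 0.002]
wrist_force: [3.0, -5.1, 10.2]
opening: -0.004
grasp_force: 5.0
```

```bash
python3 -c "
from h import *
go((416,166.6,28,98.8))"
```

```text
t 46.85 at [422.3 166.9  30.4] psi 98.78 F [ 3.  -5.1 10.2] op -0.004 grip 5.0
(416, 166.6, 28, 98.8) [ 0.6 -6.3  2.4] [ 0.0051 -0.0004 -0.0003]
```

Emit:
carry_out --deltas "0 -3 2 0 0 0 1; 0 -3 4 0 0 0 1; 0 -3 6 0 0 0 1; 0 -3 6 0 0 0 1; 0 -3 6 0 0 0 1; 0 -3 6 0 0 0 1"

```text
time_s: 47.6
eef_pos: [0.422, 0.1671, 0.0281]
eef_rot: [0.003, 0.651, 0.759, 0.004]
wrist_force: [-7.0, -5.0, 46.7]
opening: 0.003
grasp_force: 23.0
```

At its stop: 47 N and no further travel. Lifting off.

Emit:
carry_out --deltas "0 0 -15 0 0 0 1; 0 0 -35 0 0 0 1; 0 0 -80 0 0 0 1; 0 0 -130 0 0 0 1; 0 -60 -170 0 0 0 1; 0 -60 -170 0 0 0 1; 0 -60 -170 0 0 0 1; 0 -60 -170 0 0 0 1; 0 -60 -170 0 0 0 1"

```text
time_s: 48.72
eef_pos: [0.3566, 0.1574, 0.191]
eef_rot: [-0.002, 0.651, 0.759, -0.001]
wrist_force: [-0.3, -0.1, -0.6]
opening: 0.0
grasp_force: 0.0
```

```bash
python3 -c "
from h import *
go()
b=snap('top','raw_t10');a=snap('scene','raw_s10');caddy(b)
A=cv2.resize(a[100:280,160:400],(400,300),interpolation=2);B=cv2.resize(b[100:280,100:340],(400,300),interpolation=2)
cv2.imwrite('pics/p11.png',np.hstack([A,B]))"
```

```text
t 48.73 at [356.6 157.4 191. ] psi 98.75 F [-0.3 -0.1 -0.6] op 0.0 grip 0.0
caddy 2938 [0.6057 0.0312 0.134 ]
0.2735671578648337 98.8934364724797
```

View pics/p11.png

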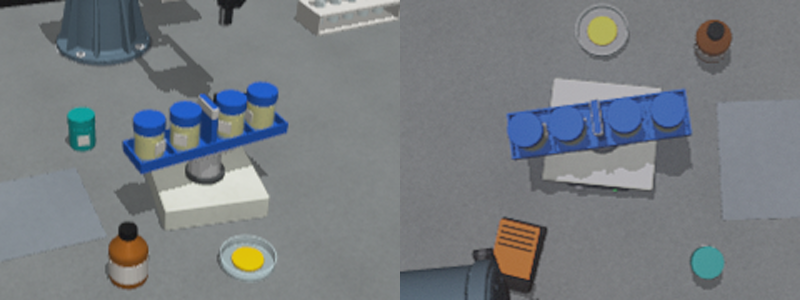

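The pedal is up again at (520,250), all four jars stand in the level caddy, and the robot is clear of everything.

```bash
python3 -c "
from h import *
print(ctrl.hand_in())"
```

```text
the job is handed in; nothing more can be done
None
```

The job is handed in (no verdict was returned): platform seated on the spindle, caddy level and centred with all four jars upright in their own cells, pedal pressed to its stop and back up, and beaker, bottle and dish not touched.

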